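Clear the mat and tip the air cylinder down onto it

TASK

The air cylinder standing on end on the small bordered rubber mat has to lie down there, but a pressure gauge is lying where it will land. Push the gauge along the surface until it is completely off the mat, then push the cylinder over by its upper end so that it drops by itself and comes to rest lying wholly on the mat. Do not pick up or carry either of them, leave the cylinder alone once it is falling, keep it from hitting the gauge, and leave the other fittings where they stand.

Things in the scene. Friction and masses are not known exactly. Their poses are not given: they have to be found in the camera images.
- mat: The thin black rubber mat with a white border line, fixed to the cart top: 125 mm along its own x, 320 mm along its own y, 2 mm thick. Origin at the centre of its underside; z up. The cylinder stands near its +y end; the mat's free length runs from there to its -y end. The landing zone is the whole mat out to its edges.
- cylinder: Air cylinder standing on end on the mat: square bar 40 x 40 mm, 187 mm high, with a thin rod rising 30 mm more; 0.55 kg, give or take a third. Origin: middle of the side face that looks to the mat's -y end, 108.5 mm above the mat. Its own z is level while it stands, from that face to the opposite one (about the mat's +y); its own y points down.
- cylinder_foot (a point): Centre of the cylinder's lower (plain) end, on its middle line. It stands on four small screw heads here (35 mm over their outsides), so it topples over one of its four sides once its top has been pushed about 35 mm; pushed low it may slide.
- cylinder_head (a point): Centre of the top of the cylinder's square body, where the rod (13 mm thick) comes out, on the middle line; 187 mm from the foot.
- cylinder_tip (a point): Free end of the thin rod, on the middle line; 216 mm from the foot.
- gauge: Pressure gauge lying face up on the mat between the cylinder and the mat's -y end: round dial 63 mm across and 24 mm thick with a short stem at its side, 88 mm in all; 0.18 kg. Origin on the underside in the middle of the 88 mm length, stem towards its own -x, dial towards +x.
- gauge_dial (a point): Centre of the gauge's round case, 12 mm above its underside.
- gauge_stem (a point): Free end of the gauge's stem (12 mm thick), 56 mm from the dial's centre.
- filter: A filter with a round bowl and teal knob, 52 x 55 x 130 mm, standing beyond the mat's -y end; not to be disturbed. Origin at the centre of its underside.
- union: A brass pipe union, 54 x 54 x 48 mm, standing beside the mat's +x edge near its -y end; not to be disturbed. Origin at the centre of its underside.
- cap: A brass hexagonal cap, 41 x 47 x 25 mm, standing beyond the mat's +y end; not to be disturbed. Origin at the centre of its underside.

How it is judged:
On the way:
1. the gauge is completely off the mat while the cylinder still stands (((x of gauge_dial in the frame of mat above 0.0925 m and x of gauge_stem in the frame of mat above 0.0665 m) or (x of gauge_dial in the frame of mat below -0.0925 m and x of gauge_stem in the frame of mat below -0.0665 m) or (y of gauge_dial in the frame of mat above 0.19 m and y of gauge_stem in the frame of mat above 0.164 m) or (y of gauge_dial in the frame of mat below -0.19 m and y of gauge_stem in the frame of mat below -0.164 m)) and height (world z) of cylinder_tip above 0.2 m), for 0.2 s.
At the end, for the whole second after the job is handed in: The cylinder lies flat and at rest with its whole outline on the mat (to about 2 mm), and the gauge lies at rest, face up, completely off the mat and still on the cart (height (world z) of each of cylinder_foot, cylinder_tip below 0.035 m and x of cylinder_foot in the frame of mat between -0.0435 and 0.0435 m and x of cylinder_head in the frame of mat between -0.0435 and 0.0435 m and x of cylinder_tip in the frame of mat between -0.057 and 0.057 m and y of cylinder_foot in the frame of mat between -0.16 and 0.16 m and y of cylinder_tip in the frame of mat between -0.16 and 0.16 m and ((x of gauge_dial in the frame of mat above 0.0925 m and x of gauge_stem in the frame of mat above 0.0665 m) or (x of gauge_dial in the frame of mat below -0.0925 m and x of gauge_stem in the frame of mat below -0.0665 m) or (y of gauge_dial in the frame of mat above 0.19 m and y of gauge_stem in the frame of mat above 0.164 m) or (y of gauge_dial in the frame of mat below -0.19 m and y of gauge_stem in the frame of mat below -0.164 m)) and linear speed of each of cylinder, gauge below 0.02 m/s and angle between gauge's own z axis and vertical below 0.15 rad); the robot touches nothing.
It fails at once if the gauge is lifted more than 25 mm, tipped up or pushed off the cart (height (world z) of gauge above 0.027 m or angle between gauge's own z axis and vertical above 0.5 rad or height (world z) of gauge below -0.02 m).
It fails at once if the cylinder is lifted or carried (its foot end more than 60 mm up) (height (world z) of cylinder_foot above 0.06 m).
It fails at once if the fingers touch the cylinder once it is well down (rod end under 80 mm high) (height (world z) of cylinder_tip below 0.08 m and contact force between the fingers and cylinder above 0.5 N).
It fails at once if the cylinder hits the gauge (contact force between cylinder and gauge above 0.5 N).
It fails at once if the filter, the union or the cap is moved more than 15 mm (distance of any of filter, union, cap from where it was at the start of the episode above 0.015 m).
It also fails if it takes over 53 s, if anything falls off the work surface, if the arm or the gripper's body presses on something with over 40 N, if the wrist force passes 120 N, or if a joint passes its speed limit or range.

ROBOT

A 7-joint arm with a two-finger parallel gripper is mounted at the origin on a cart in front of the work surface, level with it; the furniture and walls round the work are solid. World frame = base frame: x ahead of the robot, y to its left, z up, the work surface at z = 0. Lengths are in m, angles in rad, forces in N, time in s.
With the tool pointing down it reaches from about 0.35 to 0.9 m from the base axis. Payload 8.1 kg.
Tool frame: the origin (TCP) lies at the very end of the fingers, on their centre line; the grasp point (between the pads) lies 19 mm behind it (grip_point_offset is the distance from the TCP to the grasp point, in m); z points along the fingers, x is the direction in which the jaws open and shut, and the axes are right-handed (so a half turn about z gives the same grasp; the last joint's range is limited). The gripper opens to 92 mm and grips with 3 to 60 N. Pads are 19 mm wide; open, the fingers measure 130 mm over their backs; the gripper's body (75 mm by 190 mm) begins 47 mm behind the grasp point.
Start: joints at [-1.296, 0.434, 0.025, 1.573, -0.012, 1.134, -0.075], TCP at [0.231, 0.581, 0.227] pointing down, gripper open.
Joint ranges: [-2.62, 2.62], [-0.44, 2.09], [-1.27, 1.32], [0.08, 2.57], [-1.32, 4.46], [0.12, 2], [-2.74, 2.74]. Speed limits (rad/s): [2.22, 2.22, 3.01, 3.01, 3.14, 3.14, 3.14].

INTERFACE

Orientations are given as a rotation vector (axis times angle).
In Python, from cell import observe, get_image, camera_model, sign_off, grip_point_offset gives the robot as it stands.
- The arm moves only by the tool play_rows, never from a script. Its argument "rows" is a list of rows, each a list of 7 numbers: the shift along the tool's x, y, z as a fraction of full scale, then the turn, a rotation vector about the tool's x, y, z as a fraction of full scale, then the closure, from -1 (fully open) to 1 (shut). A call has 1 to 5 rows; each row shifts and turns the pose as measured when the row begins, along the tool's axes as they then stand; what a row does not reach is not made up. Full scale, the value 1, is 0.15 m for a shift and 0.5 rad for a turn. A row lasts 1/10 s, in which the tool goes at most 50 mm and 8.59 degrees, less where a joint would pass 70% of its speed; a pose out of reach is approached as far as the arm can. A call with a number of a shift or a turn outside -1 to 1 is refused whole. A call with a gripper value outside its range is refused whole. The fingers move at their own pace and stop on an object; "force" is the grip in N (left out, the last holds). Time passes only in rows, so rows that do not move let the fingers close. It gives the time, the measured TCP pose, the force and the opening at its end, in the units of the state.
- observe(): the state, without advancing time (a new reading comes with each control period).
- get_image(name): name is "scene" or "side" or "wrist"; returns the picture (420x560x3 uint8, blue, green, red); there is no depth.
- camera_model(name): a dict with "K" (3x3 intrinsics, pixels), "R" (3x3) and "t" (3): a world point X has camera coordinates R X + t. Camera axes: x right, y down, z forward; pixel columns grow to the right and rows downward; lengths in m; the calibration is good to about 2 mm. The wrist camera is an equidistant fisheye: a pixel r from the principal point sees the ray r / f radians off the axis. A picture is of the moment at which its call begins: read the wrist's pose just before it. camera_model takes no time and is no camera call; for the wrist camera it gives the pose at the moment of the call.
- sign_off(): hands the job in, once; it reports no verdict.
The state is a dict: "clock": time; "joints": joint angles; "dq": joint speeds; "joint_efforts": joint torques, N m; "position": TCP position; "ee_rot": TCP orientation; "force": force on the tool from outside, world axes, zero at the start; "ft_torque": the same for the moment, N m; "width": opening from 0.0 (shut) to 1.0 (fully open).
Only numpy, scipy, OpenCV 4.12 (cv2) and the standard library are available. Lean on these libraries where they do the work, as an engineer would, in place of code of your own. Each camera call takes 0.05 s, during which the arm holds its last target.

## Working session

There is one attempt and no reset: what is moved stays moved. The work goes in short steps, Python scripts to look and compute and a tool call to move; the robot and the scene stay as the last step left them, time stands still between calls to the robot, and variables do not carry over. Pictures are saved under pics/ and viewed, and the job is handed in when it is done.

Besides the shell and the picture viewer there is one more tool, called after ">>>" as a command line: name --pt "numbers of a row" for each row, then --argument value for the rest. play_rows: Moves the arm, as the interface text tells. Its arguments: {"type":"object","properties":{"rows":{"type":"array","items":{"type":"array","items":{"type":"number"}}},"force":{"type":"number"}},"required":["rows"]}

```bash
ls; mkdir -p pics; python3 - <<'E'
from cell import *
import cv2
print(observe())
for n in ["scene","side","wrist"]:
    m=camera_model(n); print(n,m)
    cv2.imwrite(f"pics/{n}0.png",get_image(n))
print(grip_point_offset)
E
```

```text
pics
{'clock': 0.0, 'joints': array([-1.29559857,  0.43519855,  0.02499085,  1.57411316, -0.01159592,
        1.13401939, -0.07508658]), 'dq': array([-5.62997147e-04,  6.97886321e-05,  7.80032253e-04, -2.75028988e-04,
       -1.46352403e-03,  2.46452880e-04,  2.23017285e-03]), 'joint_efforts': array([-9.30748683e-04, -6.67861819e+01,  9.84530188e-01, -3.14470589e+01,
       -6.06875634e-02,  4.30289924e-02,  1.44686737e-04]), 'position': array([0.23041741, 0.58040799, 0.22595417]), 'ee_rot': array([ 2.59828135e+00,  1.76412383e+00, -1.92359065e-03]), 'force': array([ 0.81985465, -0.75882141,  0.58740594]), 'ft_torque': array([-0.00898919,  0.04012115, -0.00158513]), 'width': 1.0018646094952806}
scene {'K': array([[416.73112951,   0.        , 280.14137127],
       [  0.        , 416.73112951, 212.83481368],
       [  0.        ,   0.        ,   1.        ]]), 'R': array([[-0.47165879, -0.88177701, -0.00269982],
       [-0.4942731 ,  0.26691765, -0.82731437],
       [ 0.73022742, -0.38887565, -0.56173271]]), 't': array([0.31984217, 0.3838508 , 0.60258697])}
side {'K': array([[474.51973198,   0.        , 272.04114786],
       [  0.        , 474.51973198, 206.90378875],
       [  0.        ,   0.        ,   1.        ]]), 'R': array([[-0.99595068, -0.08918896,  0.01129508],
       [-0.06290042,  0.60154017, -0.79636233],
       [ 0.06423228, -0.79384807, -0.60471436]]), 't': array([0.56623141, 0.11350814, 1.17945368])}
wrist {'K': array([[325.1922621 ,   0.        , 288.25570044],
       [  0.        , 325.1922621 , 211.07958496],
       [  0.        ,   0.        ,   1.        ]]), 'R': array([[ 0.36916996,  0.92936111, -0.00120787],
       [ 0.88878301, -0.35267068,  0.29272541],
       [ 0.27162163, -0.10913896, -0.95619578]]), 't': array([-0.62330521, -0.03673544,  0.39077852])}
0.0188
```

View pics/scene0.png

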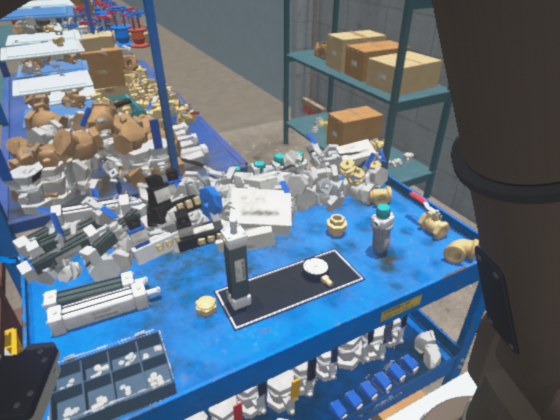

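View pics/side0.png

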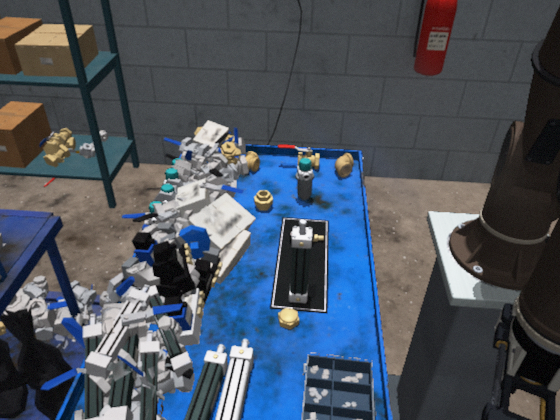

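View pics/wrist0.png

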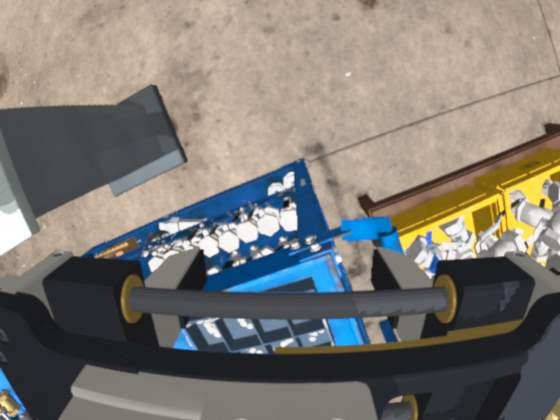

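The scene view shows the mat around (290,287), the cylinder standing at (237,265), the gauge dial at (316,267) and the filter at (382,230). The union is at (337,224) and the cap at (206,305). I'll enlarge both fixed views.

```bash
python3 - <<'E'
import cv2
a=cv2.imread("pics/scene0.png")[195:335,190:400]
cv2.imwrite("pics/sc1.png",cv2.resize(a,None,fx=3.8,fy=3.8,interpolation=cv2.INTER_CUBIC))
a=cv2.imread("pics/side0.png")[150:335,230:380]
cv2.imwrite("pics/si1.png",cv2.resize(a,None,fx=3.2,fy=3.2,interpolation=cv2.INTER_CUBIC))
E
```

```text
(no output)
```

View pics/sc1.png

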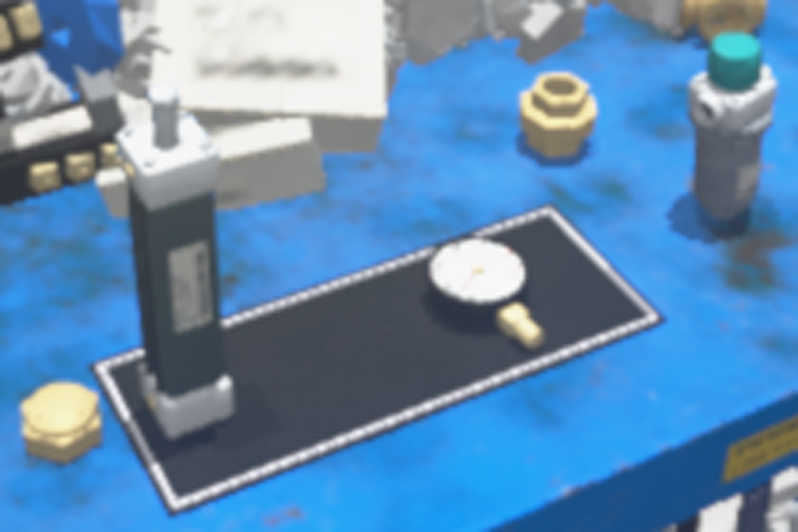

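View pics/si1.png

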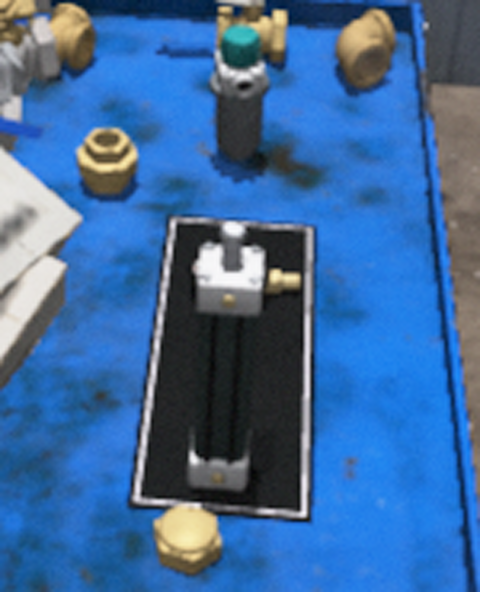

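```bash
cat > h.py <<'E'
import numpy as np
from cell import *
def proj(n,X,m=None):
    m=m or camera_model(n); c=np.atleast_2d(X)@np.array(m["R"]).T+m["t"]; p=c@np.array(m["K"]).T; return p[:,:2]/p[:,2:]
def onz(n,uv,z,m=None):
    m=m or camera_model(n); K,R,t=map(np.array,(m["K"],m["R"],m["t"])); out=[]
    C=-R.T@t
    for u,v in np.atleast_2d(uv):
        d=R.T@np.linalg.solve(K,[u,v,1.]); out.append(C+d*(z-C[2])/d[2])
    return np.array(out)
def sc(p): p=np.atleast_2d(np.array(p,float)); return np.c_[190+p[:,0]/3.8,195+p[:,1]/3.8]
def si(p): p=np.atleast_2d(np.array(p,float)); return np.c_[230+p[:,0]/3.2,150+p[:,1]/3.2]
E
python3 - <<'E'
from h import *
from scipy.optimize import least_squares
np.set_printoptions(precision=4,suppress=True)
A=sc([(94,365),(175,514),(664,320),(552,206)])
B=si([(130,506),(310,520),(316,226),(168,216)])
print(onz("scene",A,.002)); print(onz("side",B,.002))
# mat +x side toward the union
print("union",onz("scene",sc((558,135)),.024),onz("side",si((107,170)),.024))
print("filter base",onz("scene",sc((727,200)),.0),onz("side",si((240,150)),.0))
print("cap",onz("scene",sc((62,405)),.025),onz("side",si((187,525)),.025))
print("gauge",onz("scene",sc((478,268)),.026),onz("scene",sc((535,340)),.012), onz("side",si((299,281)),.012))
print("cyl foot sc corners",onz("scene",sc([(178,437),(233,407),(146,385)]),.002))
print("cyl head sc corners",onz("scene",sc([(147,178),(218,152),(118,138),(188,115)]),.189))
print("cyl head side corners",onz("side",si([(195,278),(266,282),(201,243),(264,248)]),.189))
print("tip",onz("scene",sc((166,92)),.218),onz("side",si((235,228)),.218))
mc=least_squares
mods={n:camera_model(n) for n in("scene","side")}
L=np.array([[.0625,.16],[-.0625,.16],[-.0625,-.16],[.0625,-.16]])
def f(p):
    c,s=np.cos(p[2]),np.sin(p[2]); W=np.c_[L@np.array([[c,s],[-s,c]])+p[:2],np.full(4,.002)]
    return np.r_[(proj("scene",W,mods["scene"])-A).ravel(),(proj("side",W,mods["side"])-B).ravel()]
r=least_squares(f,[.6,.1,0]);print(r.x,f(r.x).round(1))
E
```

```text
[[ 0.5508  0.2308  0.002 ]
 [ 0.4288  0.2323  0.002 ]
 [ 0.425  -0.0818  0.002 ]
 [ 0.5456 -0.084   0.002 ]]
[[ 0.5505  0.2356  0.002 ]
 [ 0.4293  0.2357  0.002 ]
 [ 0.4234 -0.0807  0.002 ]
 [ 0.5476 -0.0814  0.002 ]]
union [[ 0.5842 -0.1134  0.024 ]] [[ 0.6023 -0.111   0.024 ]]
filter base [[ 0.4982 -0.1902  0.    ]] [[ 0.4904 -0.1851  0.    ]]
cap [[0.5077 0.2632 0.025 ]] [[0.5107 0.2675 0.025 ]]
gauge [[0.4944 0.0064 0.026 ]] [[0.4389 0.0017 0.012 ]] [[0.4381 0.0027 0.012 ]]
cyl foot sc corners [[0.477  0.2099 0.002 ]
 [0.483  0.1739 0.002 ]
 [0.5218 0.2104 0.002 ]]
cyl head sc corners [[0.4706 0.2163 0.189 ]
 [0.4732 0.178  0.189 ]
 [0.5071 0.2167 0.189 ]
 [0.5085 0.1785 0.189 ]]
cyl head side corners [[0.5145 0.2129 0.189 ]
 [0.4711 0.2122 0.189 ]
 [0.5126 0.1789 0.189 ]
 [0.473  0.1797 0.189 ]]
tip [[0.4933 0.1949 0.218 ]] [[0.492  0.1977 0.218 ]]
[ 0.4879  0.0745 -0.0119] [-1.5  0.  -1.1  1.1  1.4 -0.   0.1 -0.9 -0.7 -0.7  0.9 -0.1 -0.  -0.9
 -0.2 -1.1]
```

```bash
python3 - <<'E'
from h import *
np.set_printoptions(precision=4,suppress=True)
print("box bottom sc",onz("scene",sc([(325,190),(225,208),(385,150)]),0.))
for z in(0,.04,.08): print("box side",z,onz("side",si([(66,262),(80,215),(0,385)]),z).round(3).tolist())
print("lip sc",onz("scene",sc([(798,400),(530,505),(725,455)]),0).round(3).tolist())
print("lip side",onz("side",si([(430,110),(450,290),(470,560)]),0).round(3).tolist())
import cv2
a=get_image("scene")[165:335,190:400]
m=camera_model("scene")
# draw grid on the table
big=cv2.resize(a,None,fx=3.8,fy=3.5*3.8/3.5,interpolation=cv2.INTER_CUBIC)[:600]
def P(x,y,z=0):
    u,v=proj("scene",[[x,y,z]],m)[0]; return int((u-190)*3.8),int((v-165)*3.8)
for x in np.arange(.3,.76,.05):
    cv2.line(big,P(x,-.25),P(x,.25),(0,0,255) if abs(x-.6)<.01 else (0,255,255),1)
for y in np.arange(-.25,.26,.05):
    cv2.line(big,P(.3,y),P(.75,y),(0,0,255) if abs(y)<.01 else (0,255,255),1)
cv2.imwrite("pics/grid.png",big)
E
```

```text
box bottom sc [[ 0.6328  0.0374  0.    ]
 [ 0.6472  0.1037  0.    ]
 [ 0.6521 -0.0191  0.    ]]
box side 0 [[0.626, -0.015, 0.0], [0.622, -0.078, 0.0], [0.657, 0.129, -0.0]]
box side 0.04 [[0.619, 0.031, 0.04], [0.615, -0.028, 0.04], [0.649, 0.168, 0.04]]
box side 0.08 [[0.613, 0.078, 0.08], [0.609, 0.022, 0.08], [0.64, 0.208, 0.08]]
lip sc [[0.339, -0.11, 0.0], [0.348, 0.065, 0.0], [0.326, -0.047, 0.0]]
lip side [[0.317, -0.267, 0.0], [0.317, -0.013, 0.0], [0.325, 0.257, 0.0]]
```

View pics/grid.png

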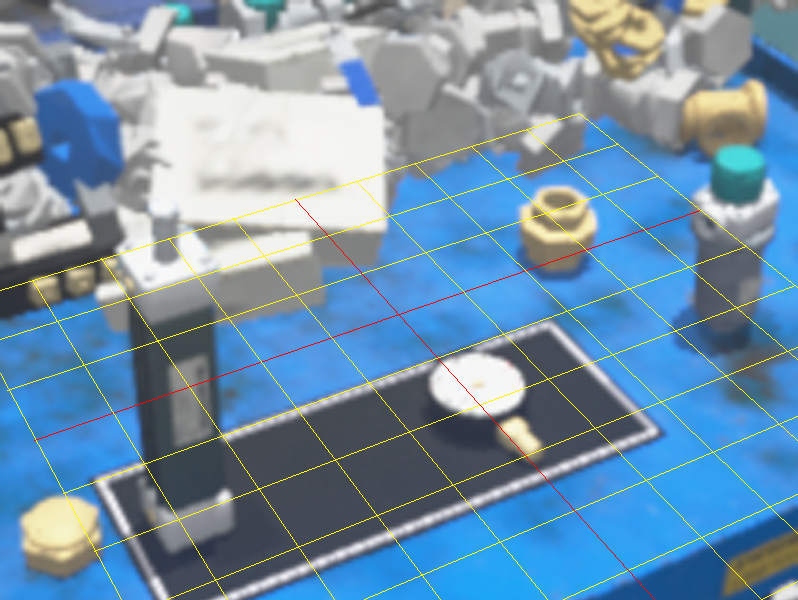

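```bash
python3 - <<'E'
from h import *
import cv2
np.set_printoptions(precision=4,suppress=True)
def tri(a,b):
    A=[]
    for n,uv in(("scene",a),("side",b)):
        m=camera_model(n);P=m["K"]@np.c_[m["R"],m["t"]]
        A+= [uv[0]*P[2]-P[0],uv[1]*P[2]-P[1]]
    A=np.array(A);return np.linalg.lstsq(A[:,:3],-A[:,3],rcond=None)[0]
print("upper box corner",tri(sc((385,112))[0],si((81,213))[0]))
print("lower box corner top",tri(sc((314,120))[0],si((66,260))[0]))
a=cv2.imread("pics/side0.png")[185:285,190:300]
cv2.imwrite("pics/si2.png",cv2.resize(a,None,fx=6,fy=6,interpolation=cv2.INTER_CUBIC))
a=cv2.imread("pics/scene0.png")[180:260,210:330]
cv2.imwrite("pics/sc2.png",cv2.resize(a,None,fx=6,fy=6,interpolation=cv2.INTER_CUBIC))
E
```

```text
upper box corner [0.6103 0.0052 0.0677]
lower box corner top [0.6168 0.0552 0.0676]
```

View pics/si2.png

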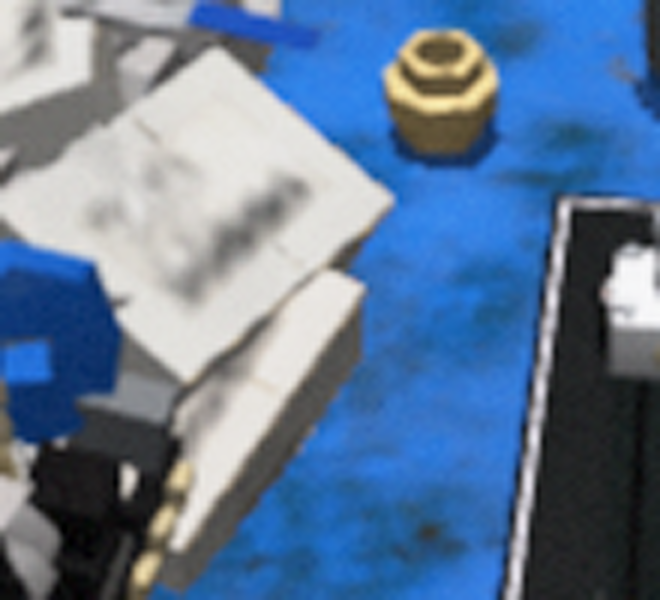

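View pics/sc2.png

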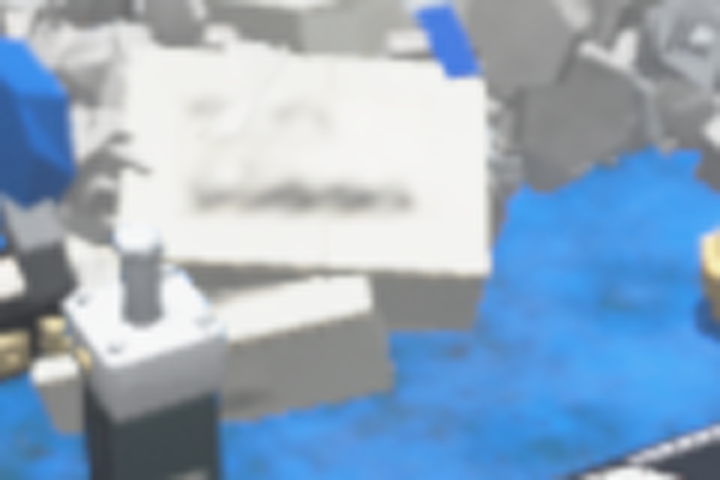

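>>> play_rows --pt "0 0 -0.33 0 0 -0.26 0.22" --pt "0.33 0 0 0 0 -0.26 0.22" --pt "0 0 0 0 0 -0.24 0.22"

```text
clock: 0.5
position: [0.2421, 0.6282, 0.2742]
ee_rot: [2.204, 2.234, -0.01]
force: [-1.0, -0.1, -1.6]
width: 0.788
```

```bash
cat >> h.py <<'E'
def tri(a,b):
    A=[]
    for n,uv in(("scene",a),("side",b)):
        m=camera_model(n);P=m["K"]@np.c_[m["R"],m["t"]]
        A+= [uv[0]*P[2]-P[0],uv[1]*P[2]-P[1]]
    A=np.array(A);return np.linalg.lstsq(A[:,:3],-A[:,3],rcond=None)[0]
E
python3 - <<'E'
from h import *
np.set_printoptions(precision=4,suppress=True)
s2=lambda u,v:(210+u/6,180+v/6); d2=lambda u,v:(190+u/6,185+v/6)
print("upper top",tri(s2(488,272),d2(395,198)))
print("upper near-left top",tri(s2(165,258),d2(190,385)))
print("lower top",tri(s2(373,280),d2(365,290)))
print("lower bottom",tri(s2(393,388),d2(358,352)))
print(onz("side",[d2(358,352)],0),onz("scene",[s2(393,390)],0))
print("union",tri(sc((560,85))[0],si((108,140))[0]))
E
```

```text
upper top [0.6091 0.0062 0.065 ]
upper near-left top [0.6755 0.121  0.0638]
lower top [0.6165 0.0577 0.0656]
lower bottom [0.6205 0.0438 0.0121]
[[0.6224 0.0303 0.    ]] [[0.6328 0.0375 0.    ]]
union [ 0.6032 -0.1252  0.047 ]
```

>>> play_rows --pt "-0.33 0.1 0 0 0 0 0.3" --pt "-0.33 0.1 0 0 0 0 0.3" --pt "-0.33 0.1 0 0 0 0 0.3" --pt "-0.33 0.1 0 0 0 0 0.3" --pt "-0.33 0.1 0 0 0 0 0.3"

```text
clock: 1.0
position: [0.3173, 0.3903, 0.2711]
ee_rot: [2.189, 2.253, -0.015]
force: [1.1, 0.7, 0.5]
width: 0.374
```

>>> play_rows --pt "-0.33 0.1 0 0 0 0 0.3" --pt "-0.33 0.1 0 0 0 0 0.3" --pt "-0.33 0.1 0 0 0 0 0.3" --pt "-0.33 0.1 0 0 0 0 0.3" --pt "-0.33 0.1 0 0 0 0 0.3"

```text
clock: 1.5
position: [0.3945, 0.1526, 0.2726]
ee_rot: [2.189, 2.253, -0.013]
force: [0.8, 0.0, -0.5]
width: 0.345
```

>>> play_rows --pt "-0.33 0.08 -0.0 0 0 0 0.3" --pt "-0.33 0.08 0 0 0 0 0.3" --pt "-0.33 0.08 0 0 0 0 0.3" --pt "0 0 0.3 0 0 0 0.3" --pt "0 0 0.3 0 0 0 0.3"

```text
clock: 2.0
position: [0.4386, -0.0001, 0.1874]
ee_rot: [2.194, 2.233, 0.007]
force: [0.8, 1.6, -0.6]
width: 0.349
```

>>> play_rows --pt "0 0 0.2 0 0 0.03 0.3" --pt "0 0 0 0 0 0 0.3"

```text
clock: 2.2
position: [0.4358, -0.0019, 0.1528]
ee_rot: [2.217, 2.216, -0.002]
force: [0.3, 0.5, 0.6]
width: 0.35
```

```bash
python3 - <<'E'
from h import *
import cv2
o=observe();print(o["position"],o["ee_rot"],o["width"],o["joints"])
m=camera_model("wrist")
cv2.imwrite("pics/w1.png",get_image("wrist"))
a=get_image("scene")[195:335,190:400]
cv2.imwrite("pics/sc3.png",cv2.resize(a,None,fx=3.8,fy=3.8,interpolation=cv2.INTER_CUBIC))
E
```

```text
[ 0.43582347 -0.00192447  0.15275691] [ 2.21675942e+00  2.21562487e+00 -1.82061635e-03] 0.3496310581709798 [-0.40879442  0.21418621  0.33748003  2.13179242 -0.08885959  0.80538996
  1.55319693]
```

View pics/w1.png

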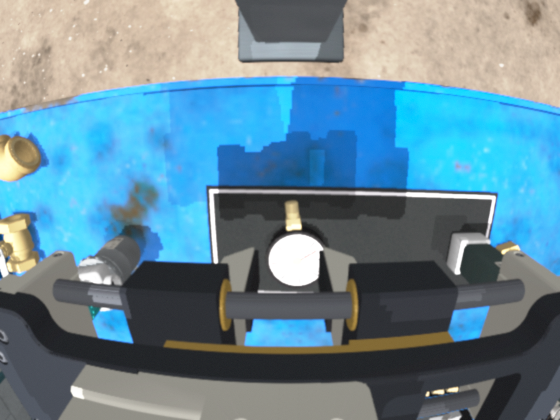

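View pics/sc3.png

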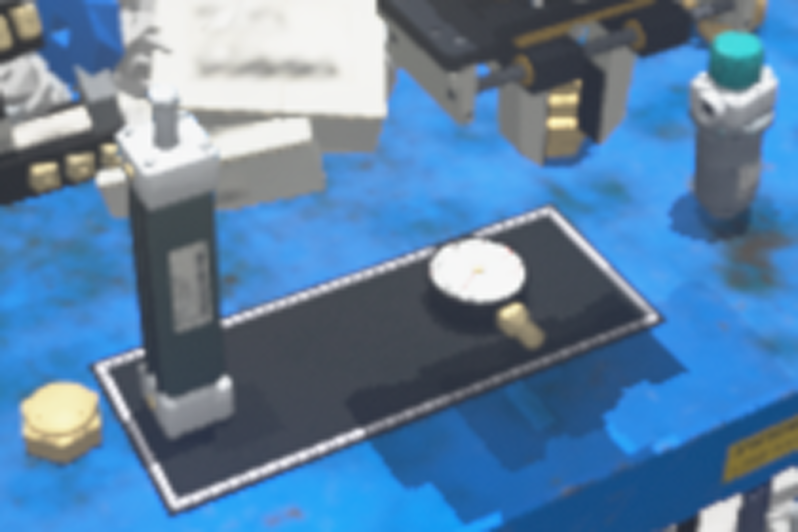

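```bash
cat >> h.py <<'E'
def wz(uv,z,m=None):
    m=m or camera_model("wrist"); K,R,t=map(np.array,(m["K"],m["R"],m["t"])); C=-R.T@t
    d=np.array([(uv[0]-K[0,2]),(uv[1]-K[1,2])]); r=np.hypot(*d); th=r/K[0,0]
    v=R.T@np.r_[d/r*np.sin(th),np.cos(th)]; return C+v*(z-C[2])/v[2]
E
python3 - <<'E'
from h import *
np.set_printoptions(precision=4,suppress=True)
m=camera_model("wrist"); print(-m["R"].T@m["t"])
for p,z in(((297,258),.026),((292,202),.014),((292,225),.014),((208,187),.002),((495,194),.002)): print(p,wz(p,z,m))
E
```

```text
[ 0.3572 -0.0017  0.3128]
(297, 258) [0.4958 0.0054 0.026 ]
(292, 202) [0.4425 0.0004 0.014 ]
(292, 225) [0.4659 0.0005 0.014 ]
(208, 187) [ 0.4302 -0.0837  0.002 ]
(495, 194) [0.4346 0.2321 0.002 ]
```

>>> play_rows --pt "0.02 0 0.3 -0.2 0 0 0.3" --pt "0.01 0 0.3 0 0 0 0.3" --pt "0 0 0.2 0 0 0 0.3" --pt "0 0 0 0 0 0 0.3"

```text
clock: 2.7
position: [0.454, 0.0057, 0.0467]
ee_rot: [2.157, 2.169, 0.122]
force: [-0.5, -0.1, 0.1]
width: 0.352
```

>>> play_rows --pt "-0.02 -0.12 0.02 0 0 0 0.3" --pt "-0.01 -0.02 0.08 0 0 0 0.3" --pt "0 -0.02 0.08 0 0 0 0.3" --pt "0 0 0.0 0 0 0 0.3"

```text
clock: 3.1
position: [0.4404, 0.0037, 0.0252]
ee_rot: [2.15, 2.169, 0.14]
force: [-0.0, -0.7, 0.3]
width: 0.352
```

>>> play_rows --pt "0 -0.02 0.07 0 0 0 0.3" --pt "0 -0.01 0.03 0 0 0 0.3" --pt "0 0 0.0 0 0 0 0.3"

```text
clock: 3.4
position: [0.4431, 0.0052, 0.0152]
ee_rot: [2.145, 2.166, 0.152]
force: [-0.0, -0.1, 0.4]
width: 0.348
```

```bash
python3 - <<'E'
from h import *
import cv2
o=observe();print(o["position"],o["ee_rot"],o["force"])
cv2.imwrite("pics/w2.png",get_image("wrist"))
E
```

```text
[0.44313464 0.00521869 0.01519285] [2.14536303 2.16646938 0.15213541] [-0.01717643 -0.11638144  0.36195714]
```

View pics/w2.png

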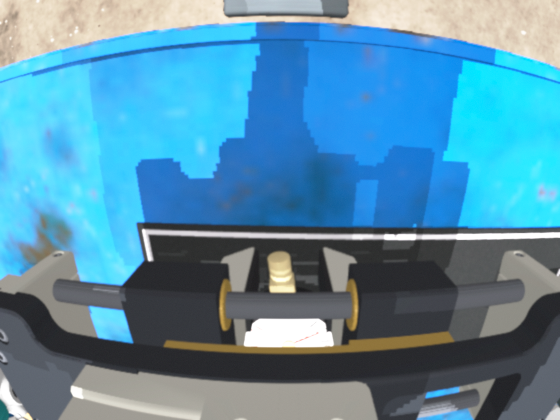

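>>> play_rows --pt "0 0.1 0.014 0 0 0 0.3" --pt "-0.02 0.1 0.014 0 0 0 0.3" --pt "-0.04 0.1 0.014 0 0 0 0.3"

```text
clock: 3.75
position: [0.4884, -0.0022, 0.0174]
ee_rot: [2.144, 2.17, 0.152]
force: [-1.1, 0.3, -1.0]
width: 0.349
```

>>> play_rows --pt "-0.04 0.1 0.03 0 0 0 0.3" --pt "-0.04 0.1 0.022 0 0 0 0.3" --pt "-0.04 0.1 0.02 0 0 0 0.3"

```text
clock: 4.05
position: [0.5352, -0.0189, 0.0149]
ee_rot: [2.144, 2.175, 0.151]
force: [-0.5, 0.8, -0.3]
width: 0.351
```

```bash
python3 - <<'E'
from h import *
import cv2
o=observe();print(o["position"],o["ee_rot"],o["force"])
cv2.imwrite("pics/w3.png",get_image("wrist"))
a=get_image("scene")[195:335,190:400]
cv2.imwrite("pics/sc4.png",cv2.resize(a,None,fx=3.8,fy=3.8,interpolation=cv2.INTER_CUBIC))
E
```

```text
[ 0.53517901 -0.01887154  0.01485286] [2.14387762 2.1746471  0.15117082] [-0.51817626  0.84423501 -0.34449419]
```

View pics/w3.png

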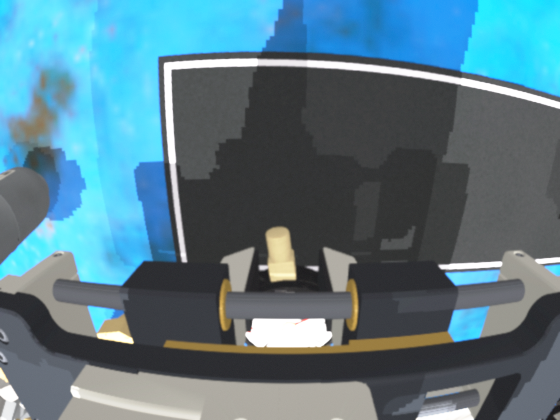

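View pics/sc4.png

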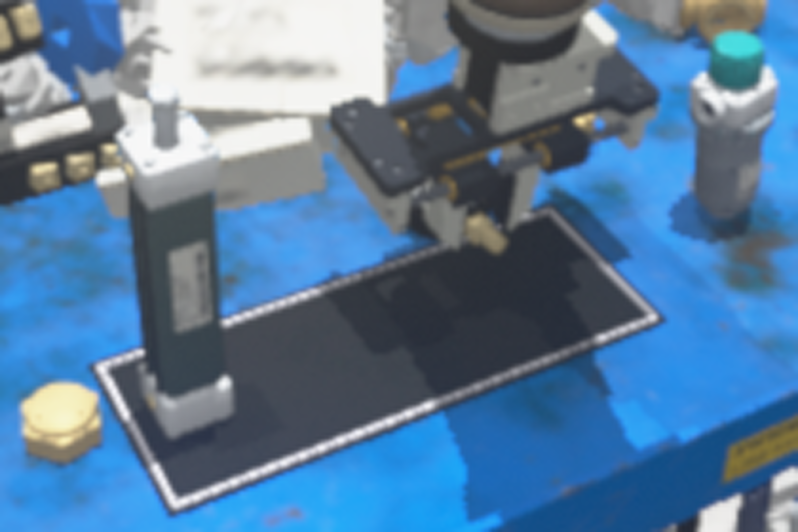

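The gauge is sitting in the cradle: in the wrist view the stem is at (278,250), between the fingers at 240 and 338. I'll keep pushing.

>>> play_rows --pt "-0.04 0.1 0.016 0 0 0 0.3" --pt "-0.04 0.1 0.016 0 0 0 0.3" --pt "-0.04 0.1 0.016 0 0 0 0.3"

```text
clock: 4.45
position: [0.5788, -0.035, 0.0145]
ee_rot: [2.145, 2.178, 0.149]
force: [-4.1, 1.2, 3.3]
width: 0.352
```

```bash
python3 - <<'E'
from h import *
import cv2
o=observe();print(o["position"],o["ee_rot"],o["force"])
m=camera_model("wrist")
cv2.imwrite("pics/w4.png",get_image("wrist"))
a=get_image("side")[150:335,230:380]
cv2.imwrite("pics/si4.png",cv2.resize(a,None,fx=3.2,fy=3.2,interpolation=cv2.INTER_CUBIC))
E
```

```text
[ 0.57881758 -0.03499812  0.0145442 ] [2.14510723 2.1775958  0.14913391] [-4.13856356  1.2157416   3.34300968]
```

View pics/w4.png

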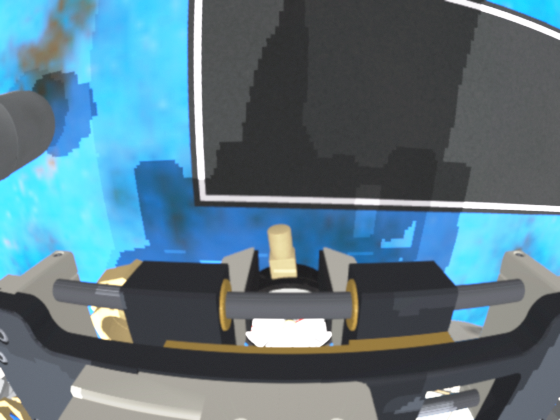

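View pics/si4.png

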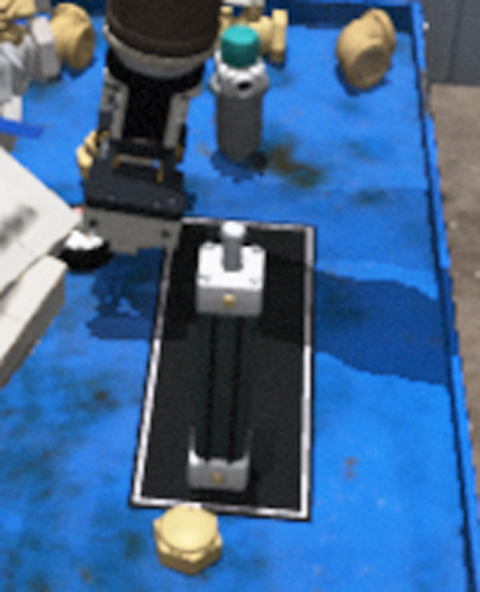

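```bash
python3 - <<'E'
from h import *
np.set_printoptions(precision=4,suppress=True)
m=camera_model("wrist"); print(-m["R"].T@m["t"])
for p,z in(((279,227),.012),((279,206),.002),((198,206),.002)): print(p,wz(p,z,m))
E
```

```text
[ 0.482  -0.0398  0.1609]
(279, 227) [ 0.5589 -0.0421  0.012 ]
(279, 206) [ 0.5515 -0.0423  0.002 ]
(198, 206) [ 0.5518 -0.0866  0.002 ]
```

>>> play_rows --pt "-0.01 0.06 0.01 0 0 0 0.3" --pt "0 0.04 0.006 0 0 0 0.3" --pt "0 0 0 0 0 0 0.3"

```text
clock: 4.85
position: [0.5947, -0.0365, 0.0146]
ee_rot: [2.145, 2.175, 0.15]
force: [0.4, 0.5, -0.6]
width: 0.35
```

```bash
python3 - <<'E'
from h import *
import cv2
o=observe();print(o["position"],o["ee_rot"],o["force"])
cv2.imwrite("pics/w5.png",get_image("wrist"))
E
```

```text
[ 0.59473841 -0.03646987  0.01463651] [2.14487198 2.17531147 0.14985917] [ 0.41897047  0.53473658 -0.60949591]
```

View pics/w5.png

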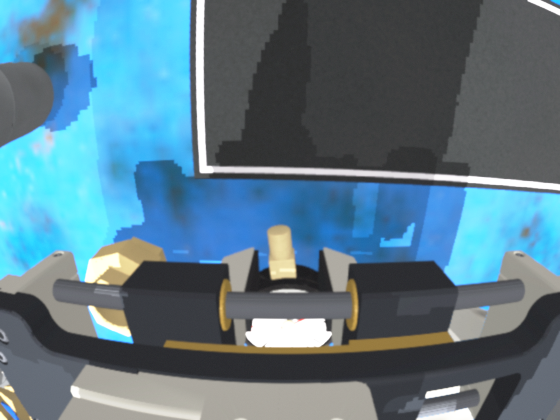

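>>> play_rows --pt "0 -0.07 -0.01 0 0 0 0.3" --pt "0 0 -0.2 0 0 0 0.3" --pt "0 0 -0.33 0 0 0 0.3" --pt "0 0 -0.33 0.2 0 0 0.3" --pt "0 0 -0.33 0.08 0 0 0.3"

```text
clock: 5.4
position: [0.5551, -0.0376, 0.1834]
ee_rot: [-2.189, -2.222, 0.012]
force: [1.4, 0.6, -0.6]
width: 0.35
```

>>> play_rows --pt "0 0 -0.33 0 0 0 1" --pt "0 0 -0.33 0 0 0 1" --pt "0 0 0 0 0 0 1"

```text
clock: 5.7
position: [0.5572, -0.0388, 0.2905]
ee_rot: [-2.192, -2.225, 0.002]
force: [0.9, 0.2, -0.2]
width: 0.137
```

```bash
python3 - <<'E'
from h import *
import cv2
o=observe();print(o["position"],o["ee_rot"],o["force"])
m=camera_model("wrist");print(m["R"],-m["R"].T@m["t"])
cv2.imwrite("pics/w6.png",get_image("wrist"))
a=get_image("scene")[195:335,190:400]
cv2.imwrite("pics/sc6.png",cv2.resize(a,None,fx=3.8,fy=3.8,interpolation=cv2.INTER_CUBIC))
E
```

```text
[ 0.55724084 -0.03880661  0.290453  ] [-2.19234204 -2.2254403   0.00224057] [ 0.87799479  0.24927794 -0.17757532]
[[-0.01456467  0.99982616  0.01164089]
 [ 0.9599981   0.01072679  0.27980098]
 [ 0.27962747  0.01525045 -0.95998745]] [ 0.4799332  -0.0427927   0.44913717]
```

View pics/w6.png

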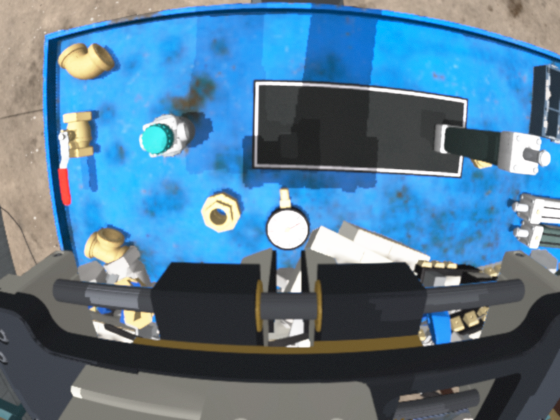

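View pics/sc6.png

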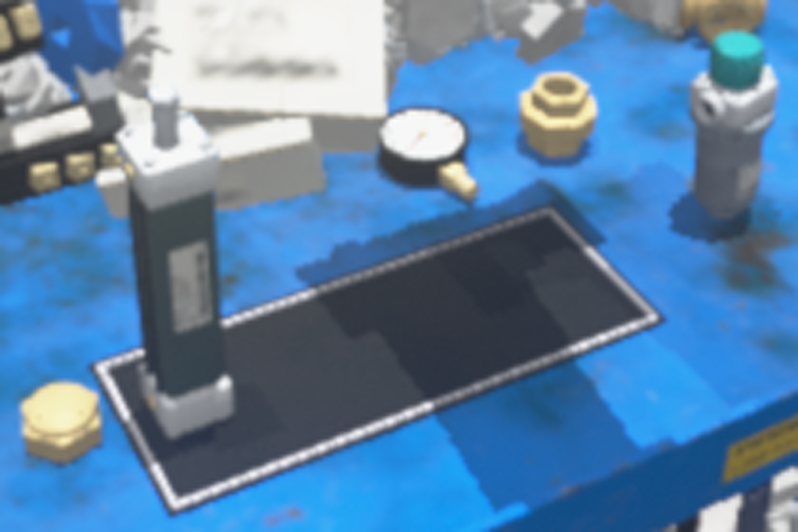

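```bash
python3 - <<'E'
from h import *
np.set_printoptions(precision=4,suppress=True)
c=np.array([.4879,.0745]);a=-.0119
def mat(p): d=p[:2]-c; return np.array([np.cos(a)*d[0]+np.sin(a)*d[1],-np.sin(a)*d[0]+np.cos(a)*d[1]])
for n,p in(("dial",onz("scene",sc((426,133)),.024)[0]),("stem",onz("scene",sc((470,190)),.010)[0]),("dial w",wz((288,227),.024)),("stem w",wz((285,190),.012)),("cyl tip w",wz((545,158),.218)),("edge",wz((288,170),.002))): print(n,p,mat(p))
E
```

```text
dial [ 0.6281 -0.0368  0.024 ] [ 0.1415 -0.1096]
stem [ 0.5767 -0.0402  0.01  ] [ 0.0902 -0.1136]
dial w [ 0.62   -0.0357  0.024 ] [ 0.1334 -0.1086]
stem w [ 0.5711 -0.0403  0.012 ] [ 0.0846 -0.1138]
cyl tip w [0.4907 0.1898 0.218 ] [0.0015 0.1153]
edge [ 0.5451 -0.0365  0.002 ] [ 0.0585 -0.1103]
```

>>> play_rows --pt "0.33 -0.08 -0.1 0 0 0 1" --pt "0.33 -0.08 -0.05 0 0 0 1" --pt "0.33 -0.08 0 0 0 0 1" --pt "0.33 -0.08 0 0 0 0 1" --pt "0.33 -0.08 0 0 0 0 1"

```text
clock: 6.3
position: [0.4884, 0.1971, 0.3018]
ee_rot: [-2.203, -2.201, 0.032]
force: [0.6, 0.7, -0.8]
width: 0.005
```

>>> play_rows --pt "0.25 0.03 0 0 0 0 1" --pt "0.2 0 0 0 0 0 1" --pt "0 0 0 0 0 0 1"

```text
clock: 6.6
position: [0.4845, 0.2743, 0.2953]
ee_rot: [-2.184, -2.21, 0.046]
force: [-0.4, -0.3, 0.1]
width: 0.009
```

>>> play_rows --pt "0 0.05 0.25 0 0 0 1" --pt "0 0 0.25 0 0 0 1" --pt "0 0.0 0.25 0 0 0 1" --pt "0 0 0 0 0 0 1"

```text
clock: 7.0
position: [0.4823, 0.272, 0.1734]
ee_rot: [-2.18, -2.212, 0.059]
force: [-1.6, -0.7, 0.4]
width: 0.005
```

```bash
python3 - <<'E'
from h import *
import cv2
o=observe();print(o["position"],o["ee_rot"],o["force"])
a=get_image("scene")[165:335,160:400]
cv2.imwrite("pics/sc7.png",cv2.resize(a,None,fx=3.3,fy=3.3,interpolation=cv2.INTER_CUBIC))
a=get_image("side")[130:335,230:380]
cv2.imwrite("pics/si7.png",cv2.resize(a,None,fx=2.9,fy=2.9,interpolation=cv2.INTER_CUBIC))
E
```

```text
[0.48226814 0.27202418 0.17339569] [-2.18013547 -2.21187231  0.05944395] [-1.57988467 -0.68909543  0.358805  ]
```

View pics/sc7.png

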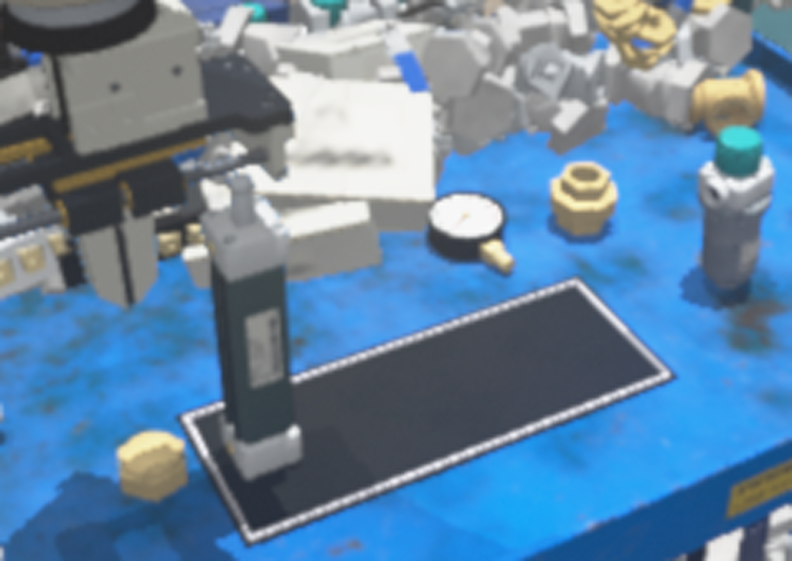

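View pics/si7.png

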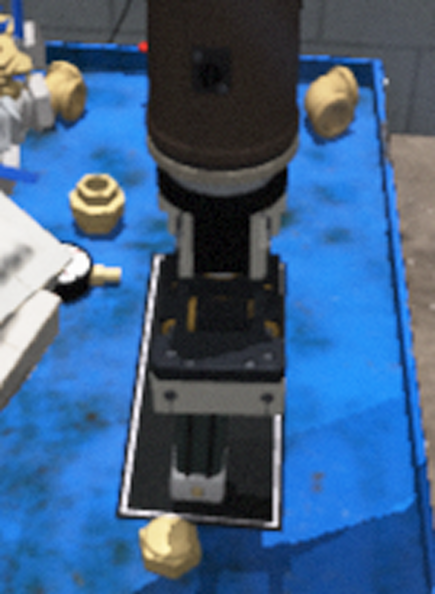

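>>> play_rows --pt "0 0.08 0 0 0 0 1" --pt "-0.05 0.0 0 0 0 0 1" --pt "-0.05 0 0 0 0 0 1"

```text
clock: 7.4
position: [0.5014, 0.2595, 0.1825]
ee_rot: [-2.183, -2.214, 0.037]
force: [0.4, -0.4, 0.2]
width: 0.001
```

>>> play_rows --pt "0 -0.04 0.08 0 0 0 1" --pt "0 0 0 0 0 0 1" --pt "0 0 0 0 0 0 1"

```text
clock: 7.7
position: [0.4978, 0.2567, 0.1741]
ee_rot: [-2.189, -2.212, 0.028]
force: [-0.6, -0.1, 0.8]
width: 0.006
```

>>> play_rows --pt "-0.04 -0.03 0.01 0 0 0 1" --pt "-0.05 0 0 0 0 0 1" --pt "0 0 0 0 0 0 1"

```text
clock: 8.0
position: [0.4941, 0.2418, 0.1741]
ee_rot: [-2.189, -2.212, 0.025]
force: [0.4, 0.1, 0.3]
width: 0.004
```

>>> play_rows --pt "-0.06 0 0 0 0 0 1" --pt "-0.06 0 0 0 0 0 1"

```text
clock: 8.2
position: [0.4943, 0.2239, 0.1742]
ee_rot: [-2.187, -2.214, 0.024]
force: [-0.2, -0.1, -0.1]
width: -0.0
```

>>> play_rows --pt "-0.06 0 0 0 0 0 1"

```text
clock: 8.3
position: [0.4944, 0.214, 0.1742]
ee_rot: [-2.188, -2.214, 0.024]
force: [-0.4, 0.2, 0.7]
width: 0.006
```

```bash
python3 - <<'E'
from h import *
import cv2
o=observe();print(o["position"],o["ee_rot"],o["force"])
a=get_image("scene")[165:335,160:400]
cv2.imwrite("pics/sc8.png",cv2.resize(a,None,fx=3.3,fy=3.3,interpolation=cv2.INTER_CUBIC))
E
```

```text
[0.4944217  0.21398144 0.17417799] [-2.18760498 -2.21378469  0.02395859] [-0.44210015  0.17081688  0.70118234]
```

View pics/sc8.png

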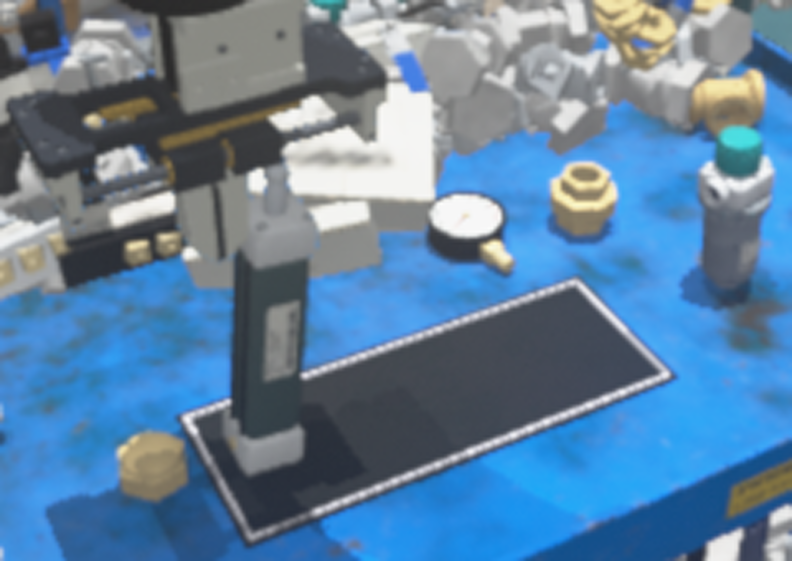

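The cylinder is tilting over its -y edge and its head has moved about 25 px right in the crop. I'll keep pushing gently.

>>> play_rows --pt "-0.05 0 0 0 0 0 1" --pt "-0.05 0 0 0 0 0 1"

```text
clock: 8.55
position: [0.4948, 0.1958, 0.174]
ee_rot: [-2.19, -2.212, 0.025]
force: [0.1, 0.4, -0.0]
width: 0.004
```

```bash
python3 - <<'E'
from h import *
import cv2
o=observe();print(o["position"],o["force"])
a=get_image("scene")[165:335,160:400]
cv2.imwrite("pics/sc9.png",cv2.resize(a,None,fx=3.3,fy=3.3,interpolation=cv2.INTER_CUBIC))
E
```

```text
[0.49480525 0.19580362 0.17396853] [ 0.12798656  0.43232717 -0.02821183]
```

View pics/sc9.png

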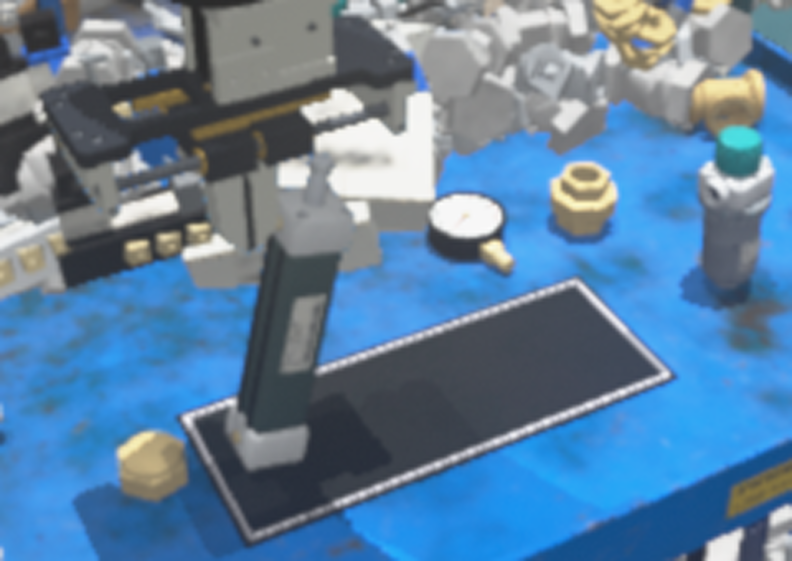

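>>> play_rows --pt "0 0 0 0 0 0 1"

```text
clock: 8.7
position: [0.495, 0.1939, 0.174]
ee_rot: [-2.193, -2.21, 0.026]
force: [0.7, 1.0, 0.5]
width: 0.001
```

```bash
python3 - <<'E'
from h import *
import cv2
o=observe();print(o["position"],o["force"],o["clock"])
a=get_image("scene")[165:335,160:400]
cv2.imwrite("pics/sc10.png",cv2.resize(a,None,fx=3.3,fy=3.3,interpolation=cv2.INTER_CUBIC))
E
```

```text
[0.49495613 0.19385187 0.17399656] [0.71570527 0.95768759 0.5263583 ] 8.7
```

View pics/sc10.png

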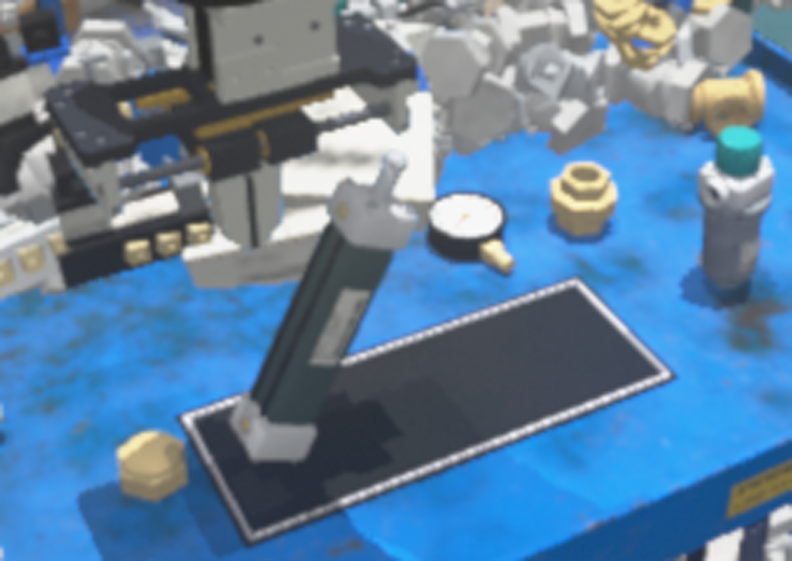

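It is falling freely, clear of the fingers, so I'm retreating.

>>> play_rows --pt "0.2 0 -0.1 0 0 0 1" --pt "0.3 0 -0.2 0 0 0 1" --pt "0.3 0 -0.2 0 0 0 1" --pt "0 0 0 0 0 0 1" --pt "0 0 0 0 0 0 1"

```text
clock: 9.25
position: [0.4957, 0.3159, 0.2503]
ee_rot: [-2.194, -2.208, 0.03]
force: [0.2, -0.4, 0.1]
width: 0.006
```

>>> play_rows --pt "0 0 0 0 0 0 1" --pt "0 0 0 0 0 0 1" --pt "0 0 0 0 0 0 1" --pt "0 0 0 0 0 0 1" --pt "0 0 0 0 0 0 1"

```text
clock: 9.75
position: [0.4953, 0.3121, 0.2481]
ee_rot: [-2.198, -2.204, 0.036]
force: [0.3, 0.6, 0.1]
width: 0.007
```

```bash
python3 - <<'E'
from h import *
import cv2
o=observe();print(o["position"],o["force"],o["clock"])
a=get_image("scene")[195:335,190:400]
cv2.imwrite("pics/sc11.png",cv2.resize(a,None,fx=3.8,fy=3.8,interpolation=cv2.INTER_CUBIC))
a=get_image("side")[150:335,230:380]
cv2.imwrite("pics/si11.png",cv2.resize(a,None,fx=3.2,fy=3.2,interpolation=cv2.INTER_CUBIC))
E
```

```text
[0.49533544 0.31208494 0.24808467] [0.27733418 0.57855932 0.09865333] 9.75
```

View pics/sc11.png

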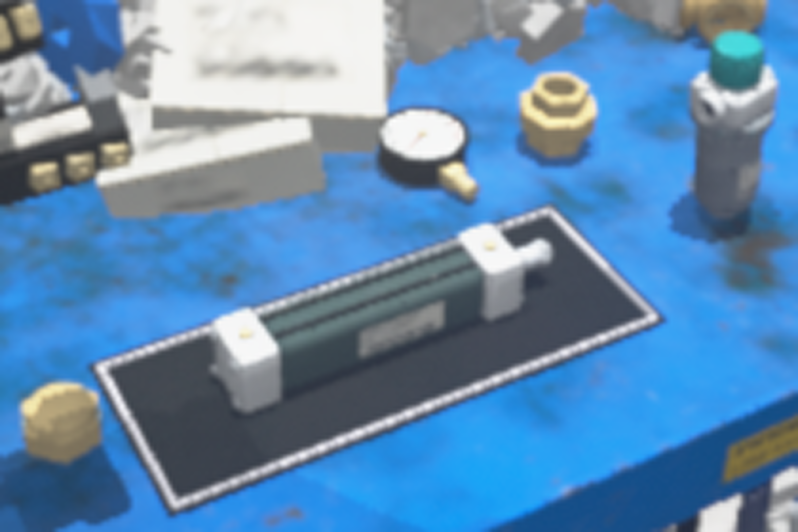

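View pics/si11.png

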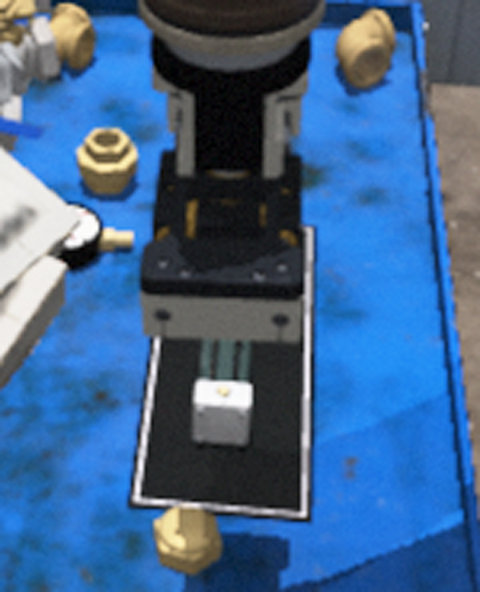

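```bash
python3 - <<'E'
from h import *
np.set_printoptions(precision=4,suppress=True)
c=np.array([.4879,.0745]);a=-.0119
def mat(p): d=p[:2]-c; return np.array([np.cos(a)*d[0]+np.sin(a)*d[1],-np.sin(a)*d[0]+np.cos(a)*d[1]])
for n,u,z in(("tip",(546,247),.022),("foot top far",(214,323),.042),("foot top near",(236,355),.042),("head far",(497,222),.042),("head near",(522,262),.042),("dial",(426,133),.024),("stem",(470,190),.01)):
    p=onz("scene",sc(u),z)[0]; print(n,p,mat(p))
for u in((195,382),(251,382)): p=onz("side",si(u),.042)[0]; print("foot side",p,mat(p))
E
```

```text
tip [ 0.4948 -0.0431  0.022 ] [ 0.0083 -0.1175]
foot top far [0.5102 0.1712 0.042 ] [0.0211 0.0969]
foot top near [0.4815 0.171  0.042 ] [-0.0075  0.0964]
head far [ 0.5093 -0.0157  0.042 ] [ 0.0224 -0.0899]
head near [ 0.4716 -0.0088  0.042 ] [-0.0153 -0.0835]
dial [ 0.6281 -0.0368  0.024 ] [ 0.1415 -0.1096]
stem [ 0.5767 -0.0402  0.01  ] [ 0.0902 -0.1136]
foot side [0.5127 0.1536 0.042 ] [0.0238 0.0794]
foot side [0.4735 0.1497 0.042 ] [-0.0153  0.075 ]
```

```bash
python3 -c "
from cell import *
print(sign_off())"
```

```text
the job is handed in; nothing more can be done
None
```

I pushed the gauge off the mat, tipped the cylinder over so it fell along the mat, and handed the job in at about 10 s. No verdict was reported.

- **Gauge:** I pushed it off the +x side with the part-open fingers on either side of its stem. The scene image puts the dial at mat x ≈ 0.14 m and the stem at ≈ 0.09 m; the limits are 0.0925 and 0.0665 m. An earlier wrist image gave values 6–8 mm smaller, still past both limits. It lies face up, about 20 mm or more clear of the box and the union by my earlier estimates.
- **Cylinder:** I pushed it toward -y by its upper end with the closed fingers. The pictures show it falling clear of the fingers before I backed the arm away. It came to rest lying flat, with the rod tip at mat (0.008, -0.118) and the foot at about (0.00, 0.10), well inside the mat.
- **Other fittings:** the filter, union and cap look unmoved in the last pictures; I did not measure them again. The wrist force readings showed no sign of contact at the end.

One check disagreed. The side camera put the foot's upper edge about 20 mm nearer the mat's middle than the scene camera did. I think I picked a different edge there; either reading is well inside the mat.

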